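# Start the rest timer for the blue sample cup

### The job

The sample in the blue cup on the white timer bar is to be timed: with the fingertips gently press down the grey key right in front of the rest where the blue cup stands, let it come up, then gently press down the green start key in the same way and withdraw. Do not press the other two grey keys, do not pick up or move the cups, and leave everything else on the table as it is.

Things in the scene. Friction and masses are not known exactly. Their poses are not given: they have to be found in the camera images.
- timer_bar: White timer bar fixed to the table, 160 (x) x 330 (y) x 30 mm high; origin at the centre of its underside; x points away from the robot at yaw 0 (yaw varies +-0.25 rad), y left, z up. On its top, at the back (x = +44 mm), three black cup rests at y = +112, +34, -44 mm; at the front (x = -42 mm) a key before each rest and the green key at y = -122. More than 20 N on it or its keys is too hard.
- blue_cup: Low fluted blue cup (the sample), 40 mm across, 35 mm high, 45 g, open on top, origin at the centre of its foot; loose on one of the three rests of the bar, a different one from run to run. Other blue cups stand in the yellow tray at the back; they do not count.
- white_cup_1: Off-white six-sided cup with a dark rim line, 41 x 44 x 34 mm, 30 g, origin at the centre of its foot; loose on another rest.
- white_cup_2: The second such off-white cup, on the remaining rest.
- dial_timer: The nearer white round wind-up kitchen timer, 64 mm across, 38 mm high, loose on the table to the right of the bar; origin at the centre of its underside.
- lidded_tub: Round milky tub with white lid, 139 mm across, 82 mm high, loose on the table at the right; origin at the centre of its underside.
- serving_tongs: The steel tongs nearest the bar, 232 mm long, 38 mm wide, 16 mm high, lying on the table left of the bar; origin at the middle of the underside, y along them.
- dough_scraper: Nylon dough scraper with green grip, 135 x 110 x 16 mm, lying at the front right of the table; origin at the centre of its underside.
- seaweed_pack: Black packet, 106 x 161 x 47 mm, lying at the left of the table; origin at the centre of its underside.
- marker: Black marker pen with red cap, 134 mm long, 15 mm thick, lying at the far right of the table; origin at the middle of its underside.
- rest_left (a point): Centre of the bar's left cup rest, on the bar's top (z = 30 mm), where one of the cups stands.
- rest_middle (a point): Centre of the bar's middle cup rest, on the bar's top (z = 30 mm), where one of the cups stands.
- rest_right (a point): Centre of the bar's right cup rest, on the bar's top (z = 30 mm), where one of the cups stands.
- key_left_top (a point): Grey key of the left rest (the key right in front of it): centre of its round flat cap, 26 mm across, at 53 mm above the table when up; it moves down with the key. The cap stands 11 mm proud of a fixed black collar 42 mm across; keys are 78 mm apart.
- key_left (a joint): Travel of the left grey key in m: 0 up, 0.007 fully down, straight down; a spring brings it back up, it takes 1.5 N to start and 5 N to be fully down. It counts as pressed from 0.0035.
- key_middle_top (a point): Grey key of the middle rest (the key right in front of it): centre of its round flat cap, 26 mm across, at 53 mm above the table when up; it moves down with the key. The cap stands 11 mm proud of a fixed black collar 42 mm across; keys are 78 mm apart.
- key_middle (a joint): Travel of the middle grey key in m: 0 up, 0.007 fully down, straight down; a spring brings it back up, it takes 1.5 N to start and 5 N to be fully down. It counts as pressed from 0.0035.
- key_right_top (a point): Grey key of the right rest (the key right in front of it): centre of its round flat cap, 26 mm across, at 53 mm above the table when up; it moves down with the key. The cap stands 11 mm proud of a fixed black collar 42 mm across; keys are 78 mm apart.
- key_right (a joint): Travel of the right grey key in m: 0 up, 0.007 fully down, straight down; a spring brings it back up, it takes 1.5 N to start and 5 N to be fully down. It counts as pressed from 0.0035.
- key_start_top (a point): Green start key: centre of its round flat cap, 26 mm across, at 53 mm above the table when up; it moves down with the key. The cap stands 11 mm proud of a fixed black collar 42 mm across; keys are 78 mm apart.
- key_start (a joint): Travel of the green start key in m: 0 up, 0.007 fully down, straight down; a spring brings it back up, it takes 1.5 N to start and 5 N to be fully down. It counts as pressed from 0.0035.

How it is judged:
By the outcome, as a careful person would: the job done as asked, in the order asked, and still so for the second after the job is handed in, with the robot touching nothing.
It also fails if it takes over 38 s, if anything falls off the work surface, if the arm or the gripper's body presses on something with over 40 N, if the wrist force passes 120 N, or if a joint passes its speed limit or range.

### The arm

A 6-joint arm with a two-finger parallel gripper is mounted at the origin on a cart in front of the work surface, level with it; the furniture and walls round the work are solid. World frame = base frame: x ahead of the robot, y to its left, z up, the work surface at z = 0. Lengths are in m, angles in rad, forces in N, time in s.
With the tool pointing down it reaches from about 0.275 to 0.85 m from the base axis. Payload 5.2 kg.
Tool frame: the origin (TCP) lies at the very end of the fingers, on their centre line; the grasp point (between the pads) lies 19 mm behind it; z points along the fingers, y is the line along which they close (so a half turn about z gives the same grasp; the last joint's range is limited). The gripper opens to 85 mm and grips with 20 to 120 N. Pads are 22 mm wide; open, the fingers measure 114 mm over their backs; the gripper's body (76 mm by 85 mm) begins 54 mm behind the grasp point. The pads swing forward as they close: fully open they stand 13 mm farther back than shut.
Start: joints at [-1.31, 0.259, 1.535, -0, 1.348, -0.203], TCP at [0.246, -0.492, 0.231] pointing down, gripper open.
Joint ranges: [-3.14, 3.14], [-0.91, 2.08], [0.19, 2.58], [-1.22, 4.36], [0.22, 2.71], [-3.12, 3.12]. Speed limits (rad/s): [2.57, 2.57, 3.14, 3.14, 3.14, 3.14].

### API

Orientations are given as a unit quaternion [x, y, z, w].
In Python, from bench import bot, grab_frame, camera_params gives the robot as it stands.
- The arm moves only by the shell command python3 -m crank 'ROWS'. ROWS is JSON, a list of rows, each a list of 5 numbers: the shift along the tool's x, y, z in mm, then the turn about the tool's z in rad, then the opening in per cent of the stroke, from 0 (shut) to 100 (fully open). In form: [[dx, dy, dz, roll, hand], ...]. A call has 1 to 12 rows; each row is the pose to reach, as a shift and turn from the pose commanded when the call began, along the tool's axes at that moment; what a row does not reach only later rows make up. A row lasts 1/10 s, in which the tool goes at most 50 mm and 8.59 degrees, less where a joint would pass 70% of its speed; a pose out of reach is approached as far as the arm can. A call with a gripper value outside its range is refused whole. The fingers move at their own pace and stop on an object; the grip force is fixed at half the most. Time passes only in rows, so rows that repeat a pose let the fingers close. It gives the time, the measured TCP pose, the force, the opening and the grip force at its end, in the units of the state.
- bot.get_state(): the state, without advancing time (a new reading comes with each control period).
- grab_frame(name): name is "scene" or "top" or "wrist"; returns the picture (400x640x3 uint8, red, green, blue); there is no depth.
- camera_params(name): a dict with "vertical_fov" (degrees; the focal length in pixels is half the picture's height over the tangent of half this angle, whatever the lens; pixels are square), "cx", "cy" (the principal point, pixels), "k1" (the pictures are not rectified: a ray, as slopes to the right and down, at radius r is drawn at 1 + k1 r^2 times it, then the intrinsics apply), "R" (3x3) and "t" (3): a world point X has camera coordinates R X + t. Camera axes: x right, y down, z forward; pixel columns grow to the right and rows downward; lengths in m; the calibration is good to about 2 mm. A picture is of the moment at which its call begins: read the wrist's pose just before it. camera_params takes no time and is no camera call; for the wrist camera it gives the pose at the moment of the call.
- bot.sign_off(): hands the job in; it is judged then, once.
The state is a dict: "t": time; "q": joint angles; "joint_velocities": joint speeds; "joint_torque": joint torques, N m; "ee_pos": TCP position; "eef_rot": TCP orientation; "ft_force": force on the tool from outside, world axes, zero at the start; "torque": the same for the moment, N m; "grip_width": finger opening in m; "gripper_force": force on a finger pad.
Only numpy, scipy, OpenCV 4.12 (cv2) and the standard library are available. Lean on these libraries where they do the work, as an engineer would, in place of code of your own. Each camera call takes 0.05 s, during which the arm holds its last target. There are 200 camera calls.

## Working session

There is one attempt and no reset: what is moved stays moved. The work goes in short steps, Python scripts to look and compute and a shell command to move; the robot and the scene stay as the last step left them, time stands still between calls to the robot, and variables do not carry over. Pictures are saved under pics/ and viewed, at most 10 in all, crops included, and the job is handed in when it is done.

```bash
mkdir -p pics
cat > h.py <<'E'
import numpy as np, cv2
from bench import bot, grab_frame, camera_params
def K(p):
    f=200/np.tan(np.radians(p['vertical_fov'])/2)
    return np.array([[f,0,p['cx']],[0,f,p['cy']],[0,0,1.]]), np.array([p['k1'],0,0,0,0.])
def ray(p,uv):
    k,d=K(p); n=cv2.undistortPoints(np.array([[uv]],float),k,d)[0,0]
    R=np.array(p['R']); t=np.array(p['t']); return -R.T@t, R.T@np.array([n[0],n[1],1])
def atz(p,uv,z):
    o,r=ray(p,uv); return o+r*(z-o[2])/r[2]
def tri(obs):
    A=np.zeros((3,3));b=np.zeros(3)
    for p,uv in obs:
        o,r=ray(p,uv); r=r/np.linalg.norm(r); M=np.eye(3)-np.outer(r,r); A+=M;b+=M@o
    return np.linalg.solve(A,b)
def proj(p,X):
    k,d=K(p); return cv2.projectPoints(np.array(X,float).reshape(-1,1,3),cv2.Rodrigues(np.array(p['R']))[0],np.array(p['t'],float),k,d)[0][:,0]
E
python3 - <<'E'
from h import *
for n in('top','scene'):
    cv2.imwrite(f'pics/{n}.png',grab_frame(n)[...,::-1])
s=bot.get_state(); print(s['ee_pos'],s['eef_rot'],s['ft_force'],s['t'])
E
```

```text
[ 0.24593224 -0.49142563  0.23055837] [ 9.73233283e-01  2.29817943e-01 -2.68963178e-05 -8.30466035e-04] [-0.45353514  0.34257038  0.8971347 ] 0.1
```

View pics/top.png

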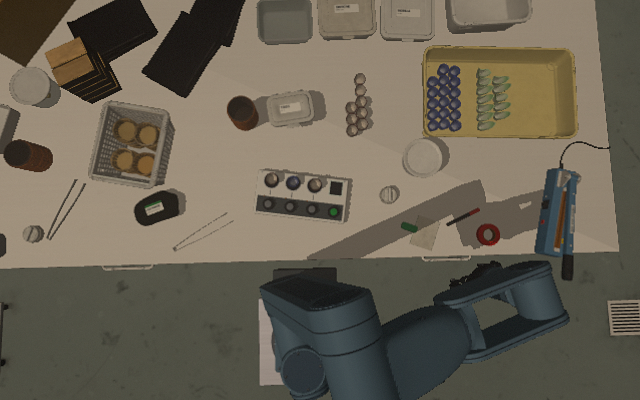

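View pics/scene.png

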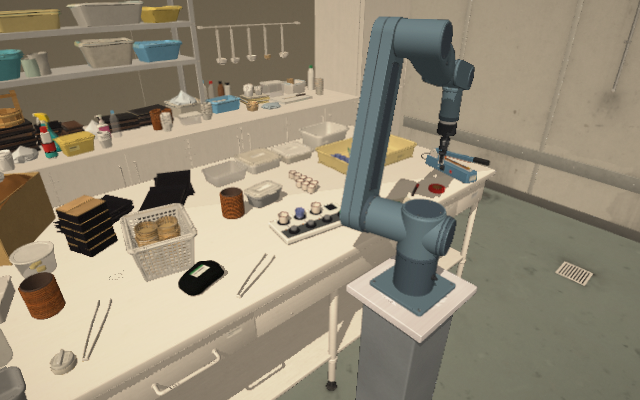

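The top view shows the bar at about (303,195). Its keys are near (268,204), (290,206) and (312,209), with the green one at (333,212), and the blue cup is probably the middle one at (293,183). I'll zoom both views to confirm.

Run:
```python
from h import *
a=cv2.imread('pics/top.png')[160:230,245:360]; b=cv2.imread('pics/scene.png')[190:250,260:360]
a=cv2.resize(a,None,fx=5,fy=5,interpolation=cv2.INTER_CUBIC); b=cv2.resize(b,(575,345),interpolation=cv2.INTER_CUBIC)
a=cv2.resize(a,(460,280));b=cv2.resize(b,(460,276))
cv2.imwrite('pics/z.png',np.vstack([a,b]))
p=camera_params('top')
for uv in [(268,204),(290,206),(312,209),(333,212)]: print(atz(p,uv,.053).round(4))
print((np.array(p['R']).T@-np.array(p['t'])).round(2))
```

```text
[0.4825 0.1146 0.053 ]
[0.4736 0.0373 0.053 ]
[ 0.4611 -0.04    0.053 ]
[ 0.4488 -0.1139  0.053 ]
[ 0.39 -0.02  1.38]
```

View pics/z.png

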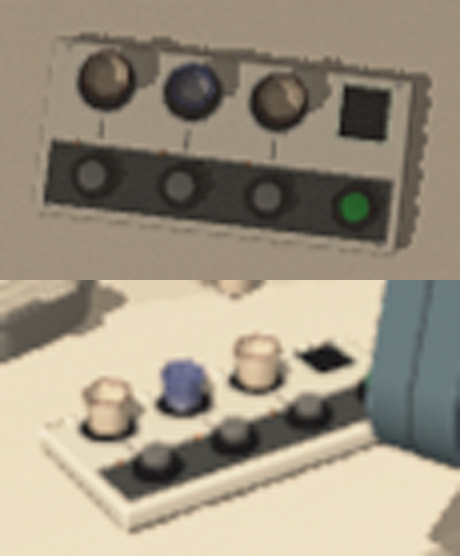

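```bash
cat >> h.py <<'E'
from scipy.spatial.transform import Rotation as Ro
def delta(X):
    s=bot.get_state(); return (Ro.from_quat(s['eef_rot']).inv().apply(np.array(X)-s['ee_pos'])*1000).round(1)
E
python3 - <<'E'
from h import *
p=camera_params('top');q=camera_params('scene')
T=[(267.6,203.4),(289.6,206.1),(311.4,208.9),(332.9,211.1)];S=[(294,228.3),(310.7,222.2),(327,216.8)]
for a,b in zip(T,S): print(tri([(p,a),(q,b)]).round(4))
P=np.array([atz(p,a,.053) for a in T]);print(P.round(4))
print(delta(P[1]+[-.0,0,.11]))
c=camera_params('wrist');s=bot.get_state();r=Ro.from_quat(s['eef_rot']).inv()
print('cam in tool',r.apply(-np.array(c['R']).T@c['t']-s['ee_pos']).round(3),'axis',r.apply(np.array(c['R'])[2]).round(3))
E
```

```text
[0.4839 0.1153 0.0458]
[0.4728 0.0382 0.0478]
[ 0.4609 -0.0389  0.0484]
[[ 0.4846  0.116   0.053 ]
 [ 0.4733  0.0387  0.053 ]
 [ 0.4616 -0.0379  0.053 ]
 [ 0.452  -0.1136  0.053 ]]
[ 440.5 -372.4   68.3]
cam in tool [ 0.077 -0.001 -0.143] axis [-0.301  0.001  0.953]
```

```bash
python3 -m crank '[[440,-372,68,0,0],[440,-372,68,0,0],[440,-372,68,0,0],[440,-372,68,0,0],[440,-372,68,0,0],[440,-372,68,0,0],[440,-372,68,0,0],[440,-372,68,0,0],[440,-372,68,0,0],[440,-372,68,0,0],[440,-372,68,0,0],[440,-372,68,0,0]]'
```

```text
t: 1.3
ee_pos: [0.4734, 0.0409, 0.1627]
eef_rot: [0.973, 0.231, -0.0, -0.0]
ft_force: [-0.0, -0.2, -0.5]
grip_width: 0.0
gripper_force: 0.0
```

Run:
```python
from h import *
import json
c=camera_params('wrist'); im=grab_frame('wrist'); json.dump({k:np.array(v).tolist() for k,v in c.items()},open('w1.json','w'))
cv2.imwrite('pics/w1.png',im[...,::-1])
print(proj(c,[[.4846,.116,.053],[.4733,.0387,.053],[.4616,-.0379,.053],[.452,-.1136,.053],bot.get_state()['ee_pos']]).round())
```

```text
[[252. 152.]
 [324. 201.]
 [388. 245.]
 [447. 283.]
 [319. 254.]]
```

View pics/w1.png

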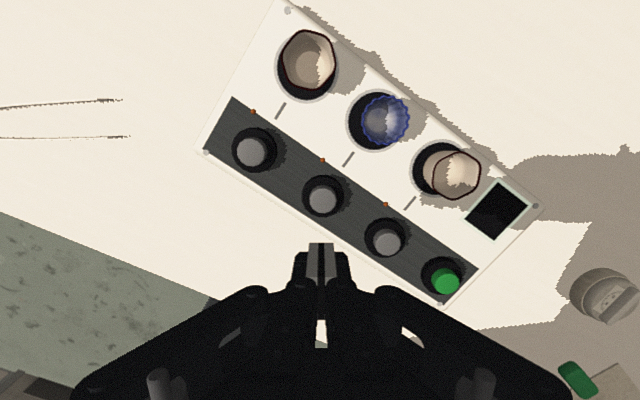

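Blue cup confirmed on the middle rest. The caps show at (252,152), (326,199), (388,241) and green (446,282), within 4 px of the prediction, and the closed fingertips are at about (320,250). I'll refine the positions using the wrist and top views.

Run:
```python
from h import *
import json
c=json.load(open('w1.json'));p=camera_params('top')
T=[(267.6,203.4),(289.6,206.1),(311.4,208.9),(332.9,211.1)]
W=[(252,152),(326,199),(388,241),(446,282)]
for a,b in zip(T,W): print(tri([(p,a),(c,b)]).round(4), atz(c,b,.053).round(4))
# rigid fit of the key row at z=.053
m=np.array([atz(c,b,.053)[:2] for b in W]);y=np.array([117,39,-39,-117.])/1000
d=(y[:,None]*m).sum(0); d/=np.linalg.norm(d); K4=m.mean(0)+y[:,None]*d; print(K4.round(4),np.arctan2(-d[0],d[1]))
for k in (1,3): print(delta([*K4[k],.06]))
print(bot.get_state()['ft_force'],bot.get_state()['ee_pos'])
```

```text
[0.4847 0.1161 0.0514] [0.4851 0.1158 0.053 ]
[0.4741 0.038  0.0485] [0.4759 0.0377 0.053 ]
[ 0.4624 -0.0384  0.046 ] [ 0.465  -0.0357  0.053 ]
[ 0.4518 -0.1136  0.0514] [ 0.4521 -0.1122  0.053 ]
[[ 0.4863  0.1172]
 [ 0.4751  0.04  ]
 [ 0.4639 -0.0372]
 [ 0.4527 -0.1144]] -0.14384915308330767
[ -1.    3.7 102.3]
[-90.4 131.5 101.8]
[ 0.66434293  3.40468082 -0.23943149] [0.47430772 0.04340441 0.16230961]
```

```bash
python3 -m crank '[[0,1,40,0,0],[0,1,80,0,0],[0,1,94,0,0],[0,1,94,0,0],[0,1,94,0,0]]'
python3 - <<'E'
from h import *
import json
c=camera_params('wrist'); im=grab_frame('wrist')
cv2.imwrite('pics/w2.png',im[...,::-1])
s=bot.get_state(); print(s['ee_pos'],s['ft_force'],proj(c,[[.475,.039,.053],s['ee_pos']]).round(), delta([.475,.039,.053]))
E
```

```text
t: 1.85
ee_pos: [0.4737, 0.0365, 0.0695]
eef_rot: [0.973, 0.23, -0.0, -0.0]
ft_force: [-0.1, 0.7, 0.2]
grip_width: 0.0001
gripper_force: 0.0
[0.47438676 0.0364365  0.07016733] [-0.61564128 -0.02596945 -0.00199462] [[319. 241.]
 [323. 257.]] [ 1.7 -2.  17.2]
```

View pics/w2.png

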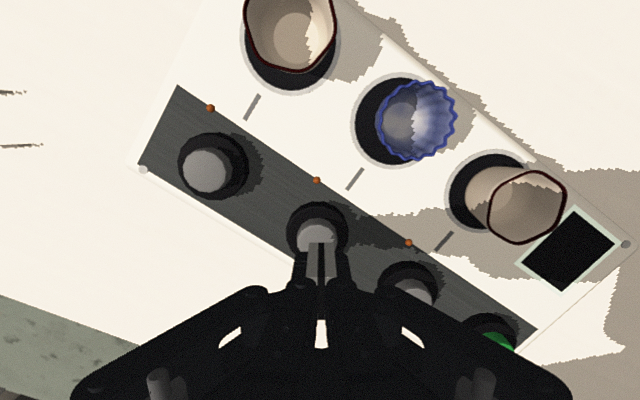

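The tip is about 17 mm above the middle key. The cap centre is at about (317,240), which agrees with the estimate. I'll descend gently now.

```bash
python3 -m crank '[[2,-2,6,0,0],[2,-2,12,0,0],[2,-2,14,0,0],[2,-2,16,0,0],[2,-2,17,0,0],[2,-2,18,0,0],[2,-2,19,0,0],[2,-2,20,0,0],[2,-2,20,0,0]]'
```

```text
t: 2.8
ee_pos: [0.4745, 0.0395, 0.0494]
eef_rot: [0.973, 0.23, 0.0, -0.0]
ft_force: [-1.4, -0.0, 3.6]
grip_width: 0.0
gripper_force: 1.6
```

Force of 3.6 N puts the travel at about 4 mm. I'll go slightly deeper for margin.

```bash
python3 -m crank '[[0,0,1,0,0],[0,0,1.5,0,0],[0,0,1.5,0,0],[0,0,1.5,0,0]]'
```

```text
t: 3.2
ee_pos: [0.4745, 0.0394, 0.0479]
eef_rot: [0.973, 0.23, -0.0, -0.0]
ft_force: [-1.0, 0.2, 3.6]
grip_width: 0.0
gripper_force: 1.9
```

```bash
python3 -m crank '[[0,0,1,0,0],[0,0,1,0,0],[0,0,1,0,0]]'; python3 -m crank '[[0,0,-4,0,0],[0,0,-15,0,0],[0,0,-30,0,0],[0,0,-50,0,0],[0,0,-50,0,0]]'
python3 - <<'E'
from h import *
c=camera_params('wrist'); im=grab_frame('wrist')
s=bot.get_state(); print(s['ee_pos'],s['ft_force'],delta([.4525,-.114,.069]))
E
```

```text
t: 3.5
ee_pos: [0.4745, 0.0394, 0.0468]
eef_rot: [0.973, 0.23, -0.0, -0.0]
ft_force: [-1.5, 1.2, 4.5]
grip_width: 0.0
gripper_force: 2.2
t: 4.0
ee_pos: [0.4767, 0.0391, 0.0996]
eef_rot: [0.973, 0.23, 0.003, 0.001]
ft_force: [0.9, -0.5, -0.6]
grip_width: -0.0006
gripper_force: 0.0
[0.47575163 0.03923931 0.09825143] [ 0.49881094 -1.0303745  -0.39596692] [-89.4 126.6  29.3]
```

The force reached 4.5 N at about 6 mm of travel, so that key was pressed and released. Now over to the green key.

```bash
python3 -m crank '[[-30,42,0,0,0],[-60,84,0,0,0],[-89,127,0,0,0],[-89,127,0,0,0],[-89,127,20,0,0],[-89,127,28,0,0],[-89,127,28,0,0],[-89,127,28,0,0]]'
python3 - <<'E'
from h import *
c=camera_params('wrist'); im=grab_frame('wrist')
cv2.imwrite('pics/w3.png',im[...,::-1])
s=bot.get_state(); print(s['ee_pos'],s['ft_force'],proj(c,[[.4525,-.114,.053],s['ee_pos']]).round(), delta([.4525,-.114,.053]))
E
```

```text
t: 4.85
ee_pos: [0.4516, -0.1132, 0.0686]
eef_rot: [0.973, 0.23, -0.0, -0.0]
ft_force: [0.9, 0.1, -1.1]
grip_width: 0.0002
gripper_force: 0.0
[ 0.45197665 -0.11334446  0.06901983] [ 0.32481372 -0.11525097  0.22223826] [[324. 244.]
 [323. 257.]] [ 0.2  0.8 16. ]
```

View pics/w3.png

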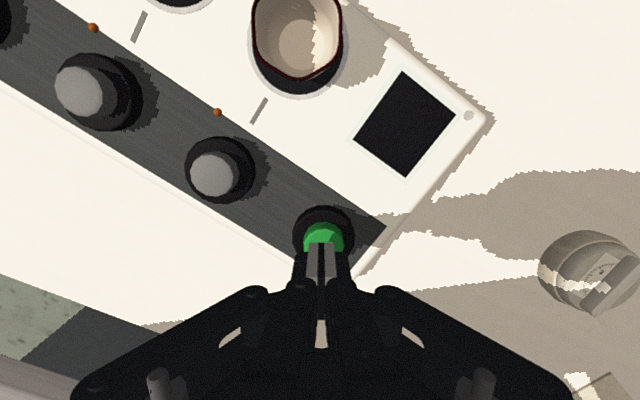

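The green cap's top edge is at (323,222), so its centre is about (323,243). That matches the projected (324,244), so I can press straight down by 22 mm.

```bash
python3 -m crank '[[0,1,6,0,0],[0,1,12,0,0],[0,1,14,0,0],[0,1,16,0,0],[0,1,17,0,0],[0,1,18,0,0],[0,1,19,0,0],[0,1,20,0,0],[0,1,21,0,0],[0,1,22,0,0],[0,1,22,0,0],[0,1,22,0,0]]'
```

```text
t: 6.1
ee_pos: [0.452, -0.1147, 0.0468]
eef_rot: [0.973, 0.23, -0.0, -0.0]
ft_force: [-2.2, 2.0, 4.3]
grip_width: -0.0
gripper_force: 2.2
```

```bash
python3 -m crank '[[0,0,-4,0,0],[0,0,-15,0,0],[0,0,-40,0,0],[0,0,-80,0,0],[0,0,-120,0,0],[0,0,-120,0,0],[0,0,-120,0,0],[0,0,-120,0,0]]'
python3 - <<'E'
from h import *
im=grab_frame('wrist'); cv2.imwrite('pics/w4.png',im[...,::-1])
E
```

```text
t: 6.9
ee_pos: [0.4516, -0.1147, 0.1662]
eef_rot: [0.973, 0.23, -0.0, -0.0]
ft_force: [-0.2, 0.2, -0.1]
grip_width: 0.0
gripper_force: 0.0
```

View pics/w4.png

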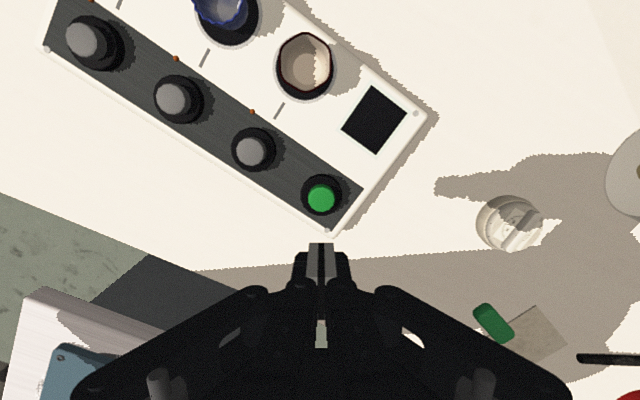

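All the keys are up, with green at (321,198). The blue cup (225,5) and the white cup (305,65) in view are still on their rests, and the arm is clear.

```bash
python3 -c "
from bench import bot
print(bot.sign_off())"
```

```text
the job is handed in; nothing more can be done
None
```

I pressed and released the middle grey key (in front of the blue cup), then the green start key, each at about 4.5 N and roughly 6 mm of travel; I then withdrew the arm without knowingly touching anything else and handed the job in at about 7 s.

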